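# Pointing check of a soil test cell before pressurising

## Task

Do the pointing check before the test cell is pressurised: hold the fingertips two to three centimetres straight above the one clamp knob that is not screwed down (it stands higher than the other five) for two seconds, then in the same way above the lever hub of the one valve whose lever lies across its pipe, then press the data logger's push button fully down with the fingertips to log the check, let it come up and move clear. Touch neither the cell nor the valves, point at no other knob or valve (come and go from well above), and leave everything else standing where it is; nothing is picked up.

Things in the scene. Friction and masses are not known exactly. Their poses are not given: they have to be found in the camera images.
- cell: Squat round soil test cell, fixed, steel base and top plate 190 mm across with a cream body; origin under its centre, top plate's upper face 110 mm up. A central fitting on it reaches 160 mm up. Six black star knobs, each 40 mm across over the lobes and 26 mm tall, stand on the top plate in a ring of 75 mm radius, every 60 degrees.
- knob_a_top (a point): Centre of the top face of one of the six clamp knobs (z up). A knob that is screwed down has it 136 mm above the table; the one left unscrewed has it 16 to 24 mm higher, with bare stud under it.
- knob_b_top (a point): Centre of the top face of one of the six clamp knobs (z up). A knob that is screwed down has it 136 mm above the table; the one left unscrewed has it 16 to 24 mm higher, with bare stud under it.
- knob_c_top (a point): Centre of the top face of one of the six clamp knobs (z up). A knob that is screwed down has it 136 mm above the table; the one left unscrewed has it 16 to 24 mm higher, with bare stud under it.
- knob_d_top (a point): Centre of the top face of one of the six clamp knobs (z up). A knob that is screwed down has it 136 mm above the table; the one left unscrewed has it 16 to 24 mm higher, with bare stud under it.
- knob_e_top (a point): Centre of the top face of one of the six clamp knobs (z up). A knob that is screwed down has it 136 mm above the table; the one left unscrewed has it 16 to 24 mm higher, with bare stud under it.
- knob_f_top (a point): Centre of the top face of one of the six clamp knobs (z up). A knob that is screwed down has it 136 mm above the table; the one left unscrewed has it 16 to 24 mm higher, with bare stud under it.
- rack: Grey base plate under the three valves, fixed, 100 x 320 x 12 mm; origin under its centre, its long side along y.
- valve_a: One of three alike small ball valves in a row on the rack, 105 mm apart, fixed: steel block 30 mm wide, pipe 90 mm long through it along the body's x axis; origin under its centre, on the rack's upper face (12 mm above the table). The round hub of its lever (22 mm across) is centred on the body's vertical axis; the hub's top, the highest point of the valve, is 78 mm above the origin.
- lever_a (a joint): Angle of that valve's black lever (reaches 50 mm from the hub centre) about the vertical: 0 = along the pipe (open), about 1.5 = square across the pipe (shut). Turns if it is knocked.
- valve_b: One of three alike small ball valves in a row on the rack, 105 mm apart, fixed: steel block 30 mm wide, pipe 90 mm long through it along the body's x axis; origin under its centre, on the rack's upper face (12 mm above the table). The round hub of its lever (22 mm across) is centred on the body's vertical axis; the hub's top, the highest point of the valve, is 78 mm above the origin.
- lever_b (a joint): Angle of that valve's black lever (reaches 50 mm from the hub centre) about the vertical: 0 = along the pipe (open), about 1.5 = square across the pipe (shut). Turns if it is knocked.
- valve_c: One of three alike small ball valves in a row on the rack, 105 mm apart, fixed: steel block 30 mm wide, pipe 90 mm long through it along the body's x axis; origin under its centre, on the rack's upper face (12 mm above the table). The round hub of its lever (22 mm across) is centred on the body's vertical axis; the hub's top, the highest point of the valve, is 78 mm above the origin.
- lever_c (a joint): Angle of that valve's black lever (reaches 50 mm from the hub centre) about the vertical: 0 = along the pipe (open), about 1.5 = square across the pipe (shut). Turns if it is knocked.
- log_button_top (a point): Centre of the top of the logger's only push button, white, round, 26 mm across, in a black housing on top of the logger, a fixed grey box 80 x 90 x 40 mm with a dark display; it is pressed straight down.
- log_button (a joint): Travel of the push button: 0 = up, 0.006 m = fully down; a spring of 5 N at full travel returns it.
- tin: Bystander, loose: closed plain metal tin, 54 mm across, 50 mm tall; to be left alone.
- sample_ring: Bystander, loose: brass ring, 75 mm across, 20 mm tall; to be left alone.
- screwdriver: Bystander, loose: screwdriver, 170 mm long, lying flat; to be left alone.
- wrench: Bystander, loose: steel wrench, 160 mm long, lying flat; to be left alone.
- porous_disc: Bystander, loose: terracotta-coloured disc, 38 mm across, 10 mm thick, between cell and valves; to be left alone.
- bottle: Bystander, loose: white bottle, 60 mm across, 130 mm tall; to be left alone.
- beaker: Bystander, loose: glass beaker, 64 mm across, 80 mm tall; to be left alone.

How it is judged (in metres and radians):
On the way, in this order (a step that is already met when the one before it is completed fails the run):
1. fingertips dwell just above the knob that stands high (horizontal distance between the grasp point and knob_d_top below 0.02 m and z of the grasp point in the frame of knob_d_top between 0.02 and 0.075 m), for 1.5 s.
2. fingertips dwell just above the hub of the valve whose lever lies across (horizontal distance between the grasp point and valve_b below 0.02 m and z of the grasp point in the frame of valve_b between 0.098 and 0.153 m), for 1.5 s.
3. the logger's button is pressed down with the fingers (value of joint log_button above 0.0045 m and contact force between the fingers and log_button above 0.5 N), for 0.05 s.
At the end, for the whole second after the job is handed in: The button is up again (under 1.5 mm of travel), the high knob is within 4 mm of where it was, the levers are as they were (one beyond 1.35 rad, two within 0.2 rad of their pipes), nothing touches cell, rack or valves, and every bystander is within 20 mm of its start (value of joint log_button below 0.0015 m and distance of knob_d_top from where it was at the start of the episode below 0.004 m and value of joint lever_b above 1.35 rad and value of joint lever_a between -0.2 and 0.2 rad and value of joint lever_c between -0.2 and 0.2 rad and contact force between each of cell, rack, valve_a, valve_b, valve_c and anything else below 0.5 N and distance of each of tin, sample_ring, screwdriver, wrench, porous_disc, bottle, beaker from where it was at the start of the episode below 0.02 m).
It fails at once if the cell, its knobs, the rack or a valve is touched (over 0.5 N) (contact force between any of cell, rack, valve_a, valve_b, valve_c and anything else above 0.5 N).
It fails at once if another knob or valve is pointed at (grasp point within 15 mm of its centre line and less than 50 mm above its top) ((horizontal distance between the grasp point and knob_a_top below 0.015 m and z of the grasp point in the frame of knob_a_top between -0.02 and 0.05 m) or (horizontal distance between the grasp point and knob_b_top below 0.015 m and z of the grasp point in the frame of knob_b_top between -0.02 and 0.05 m) or (horizontal distance between the grasp point and knob_c_top below 0.015 m and z of the grasp point in the frame of knob_c_top between -0.02 and 0.05 m) or (horizontal distance between the grasp point and knob_e_top below 0.015 m and z of the grasp point in the frame of knob_e_top between -0.02 and 0.05 m) or (horizontal distance between the grasp point and knob_f_top below 0.015 m and z of the grasp point in the frame of knob_f_top between -0.02 and 0.05 m) or (horizontal distance between the grasp point and valve_a below 0.015 m and z of the grasp point in the frame of valve_a between 0.058 and 0.128 m) or (horizontal distance between the grasp point and valve_c below 0.015 m and z of the grasp point in the frame of valve_c between 0.058 and 0.128 m)).
It fails at once if a bystander is shifted or lifted (over 20 mm) (distance of any of tin, sample_ring, screwdriver, wrench, porous_disc, bottle, beaker from where it was at the start of the episode above 0.02 m).
It also fails if it takes over 61 s, if anything falls off the work surface, if the arm or the gripper's body presses on something with over 40 N, if the wrist force passes 120 N, or if a joint passes its speed limit or range.

## Robot

A 6-joint arm with a two-finger parallel gripper is mounted at the origin on the work surface. World frame = base frame: x ahead of the robot, y to its left, z up, the work surface at z = 0. Lengths are in mm, angles in rad, forces in N, time in s.
With the tool pointing down it reaches from about 350 to 775 mm from the base axis. Payload 7.3 kg.
Tool frame: the origin (TCP) lies between the finger pads; the fingertips stand 22 mm ahead of it and the grasp point (between the pads) lies 3 mm ahead of it (nose_length is the distance from the TCP to the fingertips, in mm); z points along the fingers, y is the direction in which the jaws open and shut (so a half turn about z gives the same grasp; the last joint's range is limited). The gripper opens to 92 mm and grips with 3 to 60 N. Pads are 19 mm wide; open, the fingers measure 130 mm over their backs; the gripper's body (75 mm by 190 mm) begins 47 mm behind the grasp point.
Start: joints at [-1.37, 0.342, 1.524, -0, 1.275, -0.146], TCP at [178.465, -493.754, 248.741] pointing down, gripper open.
Joint ranges: [-2.53, 2.53], [-0.77, 2.02], [0.04, 2.7], [-1, 4.14], [0.28, 2.66], [-3.11, 3.11]. Speed limits (rad/s): [2.57, 2.57, 3.14, 3.14, 3.14, 3.14].

## Interface

Orientations are given as [roll, pitch, yaw] about the fixed x, y, z axes, in that order (R = Rz(yaw) Ry(pitch) Rx(roll)).
In Python, from plant import get_obs, capture, close_job, nose_length gives the robot as it stands.
- The arm moves only by the tool step_arm, never from a script. Its argument "increments" is text: rows parted by semicolons, each of 7 numbers parted by spaces: the turn, a rotation vector about the tool's x, y, z in rad, then the shift along the tool's x, y, z in mm, then the opening, from -1 (shut) to 1 (fully open). A call has 1 to 20 rows; each row is the pose to reach, as a shift and turn from the pose commanded when the call began, along the tool's axes at that moment; what a row does not reach only later rows make up. A row lasts 1/8 s, in which the tool goes at most 62.5 mm and 10.7 degrees, less where a joint would pass 70% of its speed; a pose out of reach is approached as far as the arm can. A call with a gripper value outside its range is refused whole. The fingers move at their own pace and stop on an object; the grip force is fixed at half the most. Time passes only in rows, so rows that repeat a pose let the fingers close. It gives the time, the measured TCP pose, the force and the opening at its end, in the units of the state.
- get_obs(): the state, without advancing time (a new reading comes with each control period).
- capture(name): name is "scene" or "top" or "wrist"; returns a dict with "frame" (480x640x3 uint8, red, green, blue), "K" (3x3 intrinsics, pixels), "extrinsics" (4x4, takes a point from world to camera coordinates); the wrist camera has in their place "tool_from_camera" (4x4, takes a point from camera to tool coordinates, whose origin is the TCP and whose axes are the flange's). Camera axes: x right, y down, z forward; pixel columns grow to the right and rows downward; lengths in mm; the calibration is good to about 2 mm. A picture is of the moment at which its call begins: read the wrist's pose just before it. There is no depth.
- close_job(): hands the job in, once; it reports no verdict.
The state is a dict: "time": time; "joint_positions": joint angles; "dq": joint speeds; "tau": joint torques, N m; "tool_pos": TCP position; "tcp_rot": TCP orientation; "contact_force": force on the tool from outside, world axes, zero at the start; "moment": the same for the moment, N m; "grip_width": finger opening in mm.
Only numpy, scipy, OpenCV 4.12 (cv2) and the standard library are available. Lean on these libraries where they do the work, as an engineer would, in place of code of your own. Each camera call takes 0.05 s, during which the arm holds its last target.

## Working session

There is one attempt and no reset: what is moved stays moved. The work goes in short steps, Python scripts to look and compute and a tool call to move; the robot and the scene stay as the last step left them, time stands still between calls to the robot, and variables do not carry over. Pictures are saved under pics/ and viewed, and the job is handed in when it is done.

Besides the shell and the picture viewer there is one more tool, called after "Emit:" by a JSON object that holds its "api" and its "payload". step_arm: Moves the arm, as the interface text tells. Its arguments: {"type":"object","properties":{"increments":{"type":"string"}},"required":["increments"]}

```bash
mkdir -p pics; python3 - <<'E'
from plant import *
import cv2,numpy as np,pickle
o=get_obs();print(o, nose_length if not callable(nose_length) else nose_length())
d={}
for n in("scene","top","wrist"):
    c=capture(n);d[n]=c
    cv2.imwrite(f"pics/{n}0.png",c["frame"][:,:,::-1])
    print(n,c["K"],c.get("extrinsics",c.get("tool_from_camera")))
pickle.dump(d,open("c0.pkl","wb"))
E
```

```text
{'time': 0.0, 'joint_positions': array([-1.37000525e+00,  3.42714268e-01,  1.52502193e+00, -2.20279669e-05,
        1.27540265e+00, -1.46027547e-01]), 'dq': array([ 0.00202499, -0.00200962,  0.0012001 ,  0.00052948, -0.00149982,
       -0.00098509]), 'tau': array([-1.30491750e-03, -4.31244493e+01, -2.44221246e+01,  7.18543888e-02,
        5.60489588e-02, -1.29753853e-04]), 'tool_pos': array([ 178.37659591, -493.36559714,  248.04761632]), 'tcp_rot': array([-3.14005985e+00, -2.04144883e-04,  3.46824893e-01]), 'contact_force': array([-1.36744808,  0.11288312, -0.39959687]), 'moment': array([-0.02642647,  0.00190451, -0.02462455]), 'grip_width': 91.41445417203617} 22.0
scene [[563.28343387   0.         311.42831849]
 [  0.         563.28343387 247.74710093]
 [  0.           0.           1.        ]] [[-1.05361461e-01  9.94409228e-01  7.01782701e-03  6.69992364e+00]
 [ 7.93994132e-01  8.83714453e-02 -6.01468043e-01 -4.19971706e+02]
 [-5.98725548e-01 -5.77994384e-02 -7.98866036e-01  1.51059925e+03]
 [ 0.00000000e+00  0.00000000e+00  0.00000000e+00  1.00000000e+00]]
top [[587.67373581   0.         312.99478098]
 [  0.         587.67373581 245.28488348]
 [  0.           0.           1.        ]] [[ 1.21726161e-02 -9.99819469e-01 -1.45896315e-02  4.67478255e+01]
 [-9.85281354e-01 -9.50506732e-03 -1.70676028e-01  5.97136268e+02]
 [ 1.70506540e-01  1.64524656e-02 -9.85219182e-01  1.23578359e+03]
 [ 0.00000000e+00  0.00000000e+00  0.00000000e+00  1.00000000e+00]]
wrist [[411.12896675   0.         323.50657011]
 [  0.         411.12896675 245.97869042]
 [  0.           0.           1.        ]] [[-2.35611482e-04 -9.51095176e-01 -3.08897896e-01  8.56472865e+01]
 [ 9.99999875e-01 -8.79177113e-05 -4.92050426e-04 -1.67113712e+00]
 [ 4.40829191e-04 -3.08897973e-01  9.51095078e-01 -1.35772975e+02]
 [ 0.00000000e+00  0.00000000e+00  0.00000000e+00  1.00000000e+00]]
```

View pics/scene0.png

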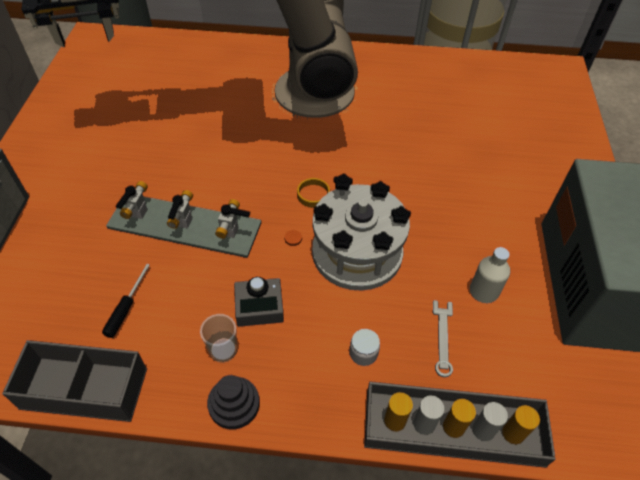

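View pics/top0.png

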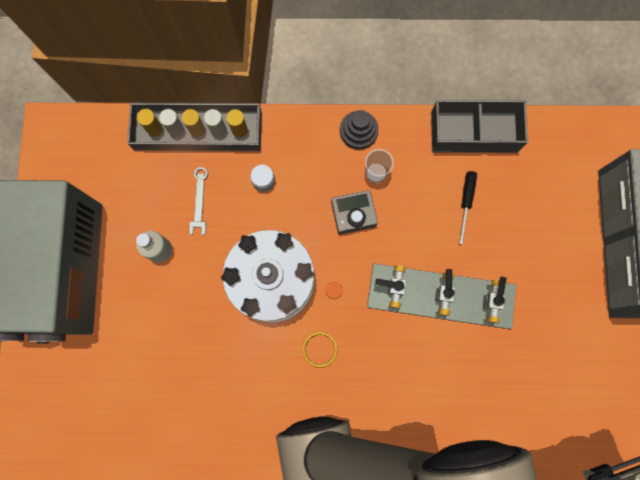

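View pics/wrist0.png

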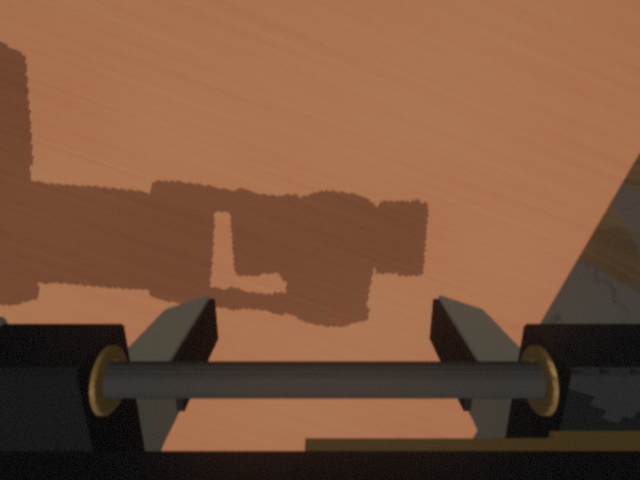

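Scene view shows the cell at about (361,235) px and the valves at (133,195), (180,207) and (230,218). The logger button is at (257,286). In the top view the valve nearest the cell, at (397,286), has its lever across the pipe. Next I triangulate the knobs.

```bash
cat > h.py <<'E'
import numpy as np,pickle,cv2
def ray(c,uv):
    K,T=c["K"],c["extrinsics"];R=T[:3,:3];o=-R.T@T[:3,3]
    d=R.T@np.linalg.inv(K)@np.array([*uv,1.]);return o,d/np.linalg.norm(d)
def onz(c,uv,z):
    o,d=ray(c,uv);return o+d*(z-o[2])/d[2]
def tri(rs):
    A=0;b=0
    for o,d in rs:
        P=np.eye(3)-np.outer(d,d);A=A+P;b=b+P@o
    x=np.linalg.solve(A,b);return x,[np.linalg.norm((np.eye(3)-np.outer(d,d))@(x-o)) for o,d in rs]
def proj(c,p):
    T=c["extrinsics"];q=c["K"]@(T[:3,:3]@p+T[:3,3]);return q[:2]/q[2]
E
python3 - <<'E'
from h import *
d=pickle.load(open("c0.pkl","rb"))
cs={}
for n,(x,y,w,h) in {"scene":(300,165,125,125),"top":(215,222,110,105)}.items():
    f=d[n]["frame"];cr=f[y:y+h,x:x+w]
    m=(cr.max(2)<70).astype(np.uint8)
    k,l,s,c=cv2.connectedComponentsWithStats(m)
    print(n)
    for i in range(1,k):
        if s[i,4]>40: print(s[i],c[i]+[x,y])
    cv2.imwrite(f"pics/{n}_cell.png",cv2.resize(cr[:,:,::-1],None,fx=4.8,fy=4.8,interpolation=cv2.INTER_CUBIC))
for n,(x,y,w,h) in {"scene":(100,170,200,160),"top":(325,180,200,155)}.items():
    cv2.imwrite(f"pics/{n}_v.png",cv2.resize(d[n]["frame"][y:y+h,x:x+w,::-1],None,fx=3.7,fy=3.7,interpolation=cv2.INTER_CUBIC))
E
```

```text
scene
[ 34   9  18  22 252] [342.26587302 183.51190476]
[ 71  17  18  17 234] [379.22649573 190.17948718]
[ 13  39  20  18 262] [322.17557252 212.7480916 ]
[ 51  39  22  19 311] [361.36977492 213.33118971]
[ 91  41  19  18 254] [399.94488189 215.17322835]
[47 57 26  9 43] [357.23255814 227.46511628]
[ 33  66  19  19 279] [341.75985663 240.24014337]
[ 73  67  20  19 282] [382.03191489 241.38652482]
[ 15  69  87  42 573] [353.78708551 259.23036649]
[ 14  94  81  30 185] [348.57297297 280.72432432]
top
[ 61  12  15  16 170] [283.06470588 240.64117647]
[ 24  14  17  17 199] [247.48241206 243.43718593]
[  7  46  18  17 205] [230.52682927 275.69268293]
[27 77 15 12 62] [246.5483871  303.88709677]
```

View pics/scene_cell.png

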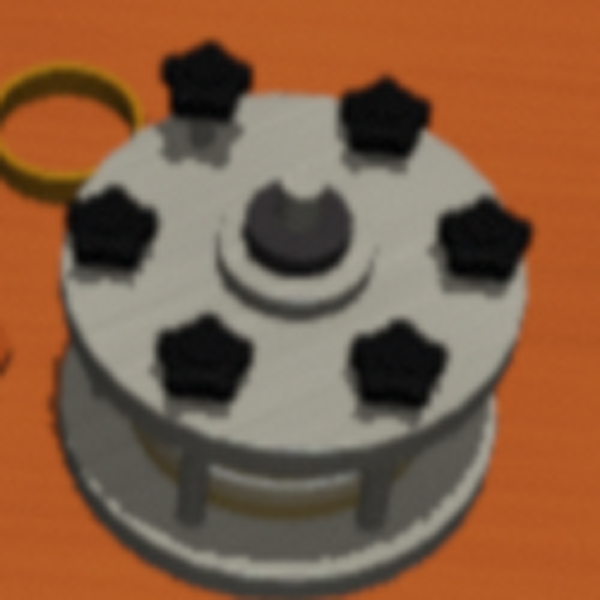

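View pics/top_cell.png

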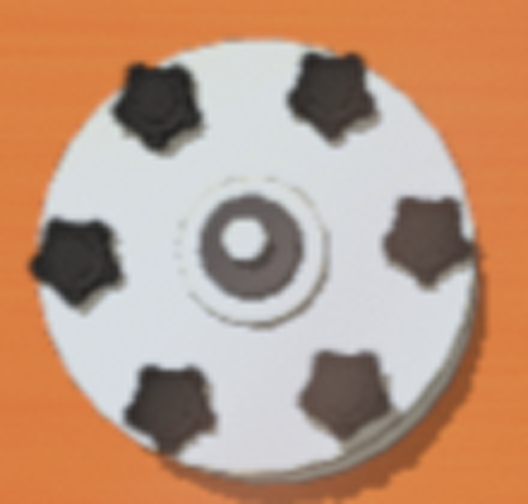

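View pics/scene_v.png

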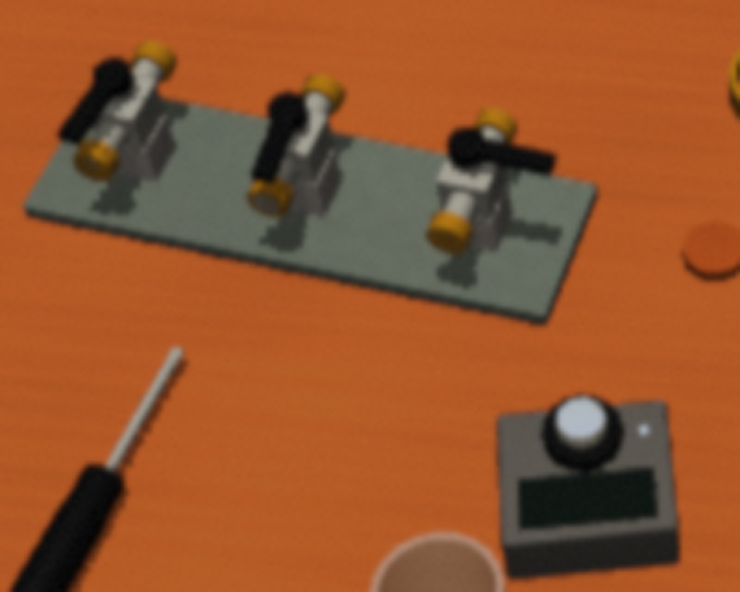

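View pics/top_v.png

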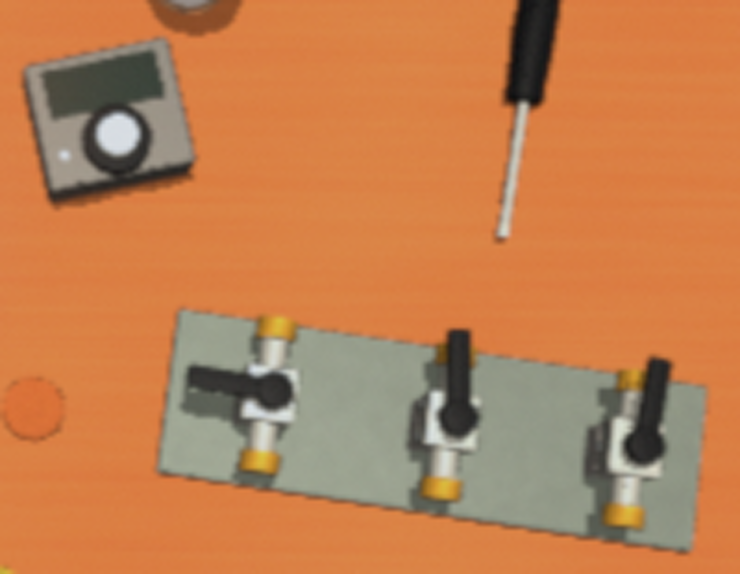

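In the scene crop, the upper-left knob (342,184) stands off the plate, with its shadow detached. It corresponds to the lower-right knob in the top view, about (287,304). The lever nearest the cell is the one lying across. I triangulate everything, including the hub and button.

```bash
python3 - <<'E'
from h import *
d=pickle.load(open("c0.pkl","rb"));S,T=d["scene"],d["top"]
f=T["frame"][222:327,215:325];m=((f.max(2)<110)&(f.max(2).astype(int)-f.min(2)<45)).astype(np.uint8)
k,l,s,c=cv2.connectedComponentsWithStats(m)
tk=[c[i]+[215,222] for i in range(1,k) if 100<s[i,4]<400]
for i in range(1,k):
  if s[i,4]>40: print(s[i],c[i]+[215,222])
sk=[(342.3,183.5),(379.2,190.2),(322.2,212.7),(399.9,215.2),(341.8,240.2),(382.0,241.4)]
for q in sk:
    best=min((max(tri([ray(S,q),ray(T,t)])[1])+0*0,tuple(t)) for t in tk if 80<tri([ray(S,q),ray(T,t)])[0][2]<190)
    x,r=tri([ray(S,q),ray(T,best[1])]);print(q,np.round(best[1],1),x.round(1),np.round(r,1), "z136-plane top",onz(T,best[1],136).round(1))
# central fitting sanity
# hubs: crop coordinates /3.7
hs=[(470,147),(288,111),(112,75)];ht=[(274,390),(458,415),(643,445)]
for a,b in zip(hs,ht):
    a=np.array(a)/3.7+[100,170];b=np.array(b)/3.7+[325,180]
    x,r=tri([ray(S,a),ray(T,b)]);print("hub",x.round(1),np.round(r,1),onz(S,a,90).round(1),onz(T,b,90).round(1))
a=np.array((581,418))/3.7+[100,170];b=np.array((118,134))/3.7+[325,180]
x,r=tri([ray(S,a),ray(T,b)]);print("button",x.round(1),np.round(r,1))
def pts(n,l,z):
    for p in l: print(n,onz(T,p,z)[:2].round())
pts("tin",[(262,177)],50);pts("bottle",[(150,243)],130);pts("beaker",[(378,163)],80);pts("ring",[(320,350)],20);pts("disc",[(334,290)],10)
E
```

```text
[ 60  11  18  18 219] [283.59360731 241.12328767]
[ 24  14  18  18 229] [247.61135371 243.49344978]
[ 42  41  21  21 218] [266.80733945 273.38990826]
[ 80  41  19  18 218] [303.8440367  271.24311927]
[  7  46  18  18 230] [230.63913043 275.69130435]
[ 63  74  18  17 223] [286.71748879 303.4573991 ]
[ 26  76  19  19 226] [250.00442478 306.30088496]
(342.3, 183.5) [286.7 303.5] [462.5 103.  139.2] [0.1 0.1] z136-plane top [462.7 103.3 136. ]
(379.2, 190.2) [250.  306.3] [457.1 178.  123. ] [0.7 0.7] z136-plane top [456.2 177.1 136. ]
(322.2, 212.7) [303.8 271.2] [529.9  69.8 124.3] [0.3 0.3] z136-plane top [528.3  69.8 136. ]
(399.9, 215.2) [230.6 275.7] [519.2 219.8 123.9] [0.5 0.5] z136-plane top [517.7 218.4 136. ]
(341.8, 240.2) [283.6 241.1] [592.3 112.6 123.6] [0.5 0.5] z136-plane top [590.1 112.2 136. ]
(382.0, 241.4) [247.6 243.5] [586.7 187.2 123.4] [0.4 0.4] z136-plane top [584.4 185.9 136. ]
hub [ 507.  -128.3   81.4] [1.5 1.5] [ 514.2 -124.4   90. ] [ 506.4 -128.7   90. ]
hub [ 493.8 -232.9   83.3] [0.8 0.8] [ 499.6 -229.4   90. ] [ 493.3 -232.2   90. ]
hub [ 478.1 -337.5   83.1] [0. 0.] [ 484.2 -333.9   90. ] [ 477.6 -335.5   90. ]
button [661.3 -41.8  57.2] [0.7 0.7]
tin [751. 170.]
bottle [585. 389.]
beaker [776. -87.]
ring [371.  36.]
disc [503.   6.]
```

Emit:
{"api": "step_arm", "payload": {"increments": "0 0 0 41 -20 -2 -1; 0 0 0 82 -40 -4 -1; 0 0 0 122 -60 -6 -1; 0 0 0 163 -80 -8 -1; 0 0 0 204 -101 -10 -1; 0 0 0 245 -121 -10 -1; 0 0 0 285 -141 -10 -1; 0 0 0 326 -161 -10 -1; 0 0 0 347 -205 -10 -1; 0 0 0 367 -248 -10 -1; 0 0 0 388 -291 -10 -1; 0 0 0 408 -334 -10 -1; 0 0 0 429 -378 -10 -1; 0 0 0 449 -421 -10 -1; 0 0 0 470 -464 -10 -1; 0 0 0 470 -464 -10 -1; 0 0 0 470 -464 -10 -1; 0 0 0 470 -464 -10 -1"}}

```text
time: 2.4
tool_pos: [462.8, 101.3, 258.6]
tcp_rot: [3.141, 0.0, 0.345]
contact_force: [-0.0, -0.5, 0.5]
grip_width: 0.8
```

```bash
python3 - <<'E'
from plant import *
import cv2
o=get_obs();print(o["tool_pos"],o["tcp_rot"])
for n in("wrist","scene"):
    cv2.imwrite(f"pics/{n}1.png",capture(n)["frame"][:,:,::-1])
E
```

```text
[462.76019023 101.26722762 258.6248458 ] [3.14130317e+00 3.41149370e-04 3.45231437e-01]
```

View pics/wrist1.png

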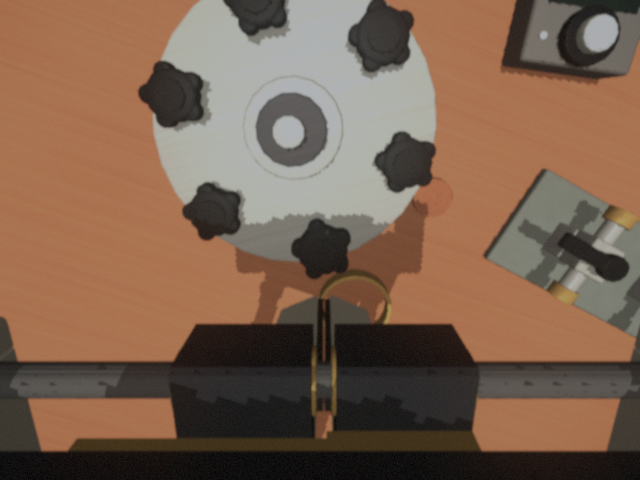

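View pics/scene1.png

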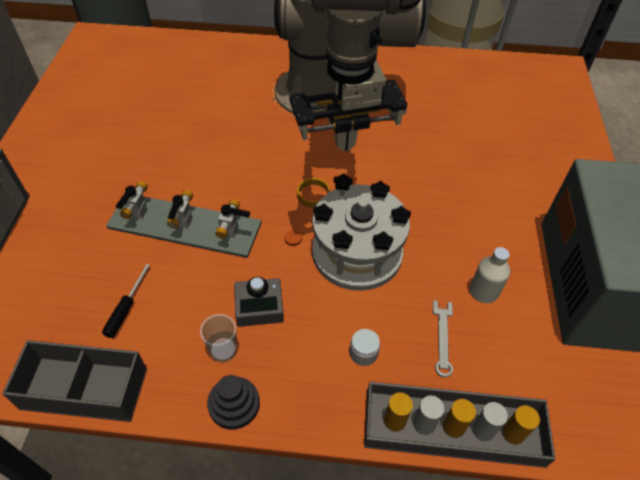

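Wrist view shows the high knob at about (322,247) px with the fingertips at (323,300). I check this by casting the ray through the wrist calibration.

```bash
cat >> h.py <<'E'
from scipy.spatial.transform import Rotation as Ro
def wonz(C,pos,rpy,uv,z):
    M=C["tool_from_camera"];R=Ro.from_euler('xyz',rpy).as_matrix()
    o=R@M[:3,3]+pos;d=R@M[:3,:3]@np.linalg.inv(C["K"])@np.array([*uv,1.])
    return (o+d*(z-o[2])/d[2]).round(1)
E
python3 - <<'E'
from h import *
C=pickle.load(open("c0.pkl","rb"))["wrist"]
p=[462.76,101.27,258.62];r=[3.1413,.00034,.34523]
print(wonz(C,p,r,(322,247),150),wonz(C,p,r,(605,263),90),wonz(C,p,r,(600,32),58),wonz(C,p,r,(288,131),160))
for q in [(213,211),(407,162),(172,95),(381,36)]: print(wonz(C,p,r,q,133))
E
```

```text
[467.1 105.7 150. ] [ 511.5 -115.3   90. ] [664.5 -40.5  58. ] [527. 147. 160.]
[461.  178.9 133. ]
[532.6  72.6 133. ]
[521.5 220.4 133. ]
[593.1 115.  133. ]
```

Emit:
{"api": "step_arm", "payload": {"increments": "0 0 0 2 -2 20 -1; 0 0 0 2 -2 40 -1; 0 0 0 2 -2 57 -1; 0 0 0 2 -2 57 -1; 0 0 0 2 -2 57 -1; 0 0 0 2 -2 57 -1; 0 0 0 2 -2 57 -1"}}

```text
time: 3.38
tool_pos: [464.2, 104.9, 202.2]
tcp_rot: [3.141, -0.001, 0.347]
contact_force: [0.4, -0.3, 0.7]
grip_width: 0.5
```

```bash
python3 - <<'E'
from plant import *
import cv2
o=get_obs();print(o["tool_pos"],o["tcp_rot"])
s=capture("scene")["frame"][100:250,280:430];w=capture("wrist")["frame"]
cv2.imwrite("pics/scene2.png",cv2.resize(s[:,:,::-1],None,fx=4,fy=4));cv2.imwrite("pics/wrist2.png",w[:,:,::-1])
E
```

```text
[464.22367717 104.90884985 202.24188815] [ 3.14119827e+00 -1.01842107e-03  3.46744650e-01]
```

View pics/scene2.png

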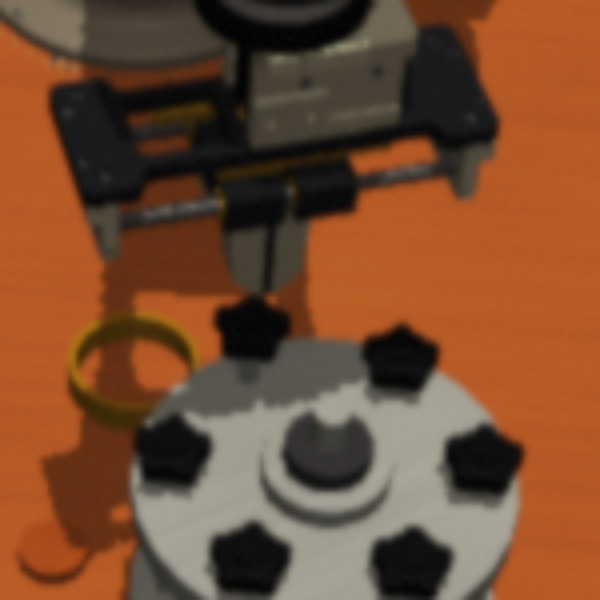

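View pics/wrist2.png

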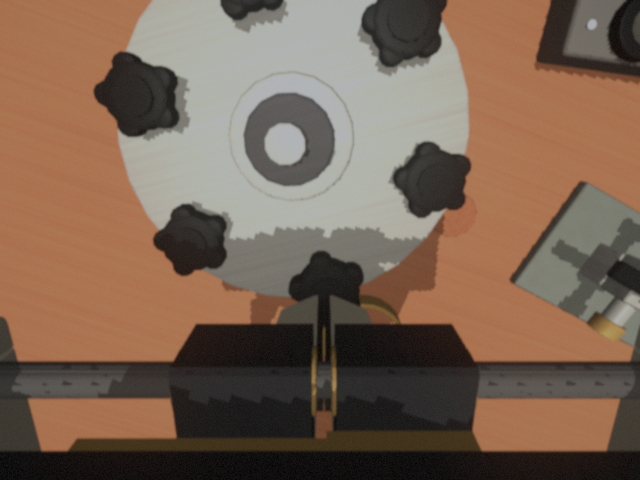

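The fingertips are right over the high knob with a clear gap below. I hold there, then rise and move above the crossed valve.

Emit:
{"api": "step_arm", "payload": {"increments": "0 0 0 0 0 0 -1; 0 0 0 0 0 0 -1; 0 0 0 0 0 0 -1; 0 0 0 0 0 0 -1; 0 0 0 0 0 0 -1; 0 0 0 0 0 0 -1; 0 0 0 0 0 0 -1; 0 0 0 0 0 0 -1; 0 0 0 0 0 0 -1; 0 0 0 0 0 0 -1; 0 0 0 0 0 0 -1; 0 0 0 0 0 0 -1; 0 0 0 0 0 0 -1; 0 0 0 0 0 0 -1; 0 0 0 0 0 0 -1; 0 0 0 0 0 0 -1; 0 0 0 0 0 0 -1; 0 0 0 0 0 -20 -1; 0 0 0 0 0 -40 -1; 0 0 0 0 0 -57 -1"}}

```text
time: 5.98
tool_pos: [464.0, 104.9, 259.4]
tcp_rot: [3.141, -0.0, 0.347]
contact_force: [0.8, 0.7, -1.4]
grip_width: 0.1
```

Emit:
{"api": "step_arm", "payload": {"increments": "0 0 0 -6 40 0 -1; 0 0 0 -13 80 0 -1; 0 0 0 -20 120 0 -1; 0 0 0 -26 160 0 -1; 0 0 0 -32 200 0 -1; 0 0 0 -38 233 0 -1; 0 0 0 -38 233 30 -1; 0 0 0 -38 233 50 -1; 0 0 0 -38 233 50 -1; 0 0 0 -38 233 50 -1"}}

```text
time: 7.22
tool_pos: [507.9, -127.2, 209.6]
tcp_rot: [3.141, -0.001, 0.347]
contact_force: [0.1, 0.2, -0.8]
grip_width: 0.4
```

```bash
python3 - <<'E'
from plant import *
import cv2
o=get_obs();print(o["tool_pos"],o["tcp_rot"])
s=capture("scene")["frame"][120:270,130:280];w=capture("wrist")["frame"]
cv2.imwrite("pics/scene3.png",cv2.resize(s[:,:,::-1],None,fx=4,fy=4));cv2.imwrite("pics/wrist3.png",w[:,:,::-1])
E
```

```text
[ 507.89681862 -127.22263773  209.57728836] [ 3.14063856e+00 -9.55386179e-04  3.46943438e-01]
```

View pics/scene3.png

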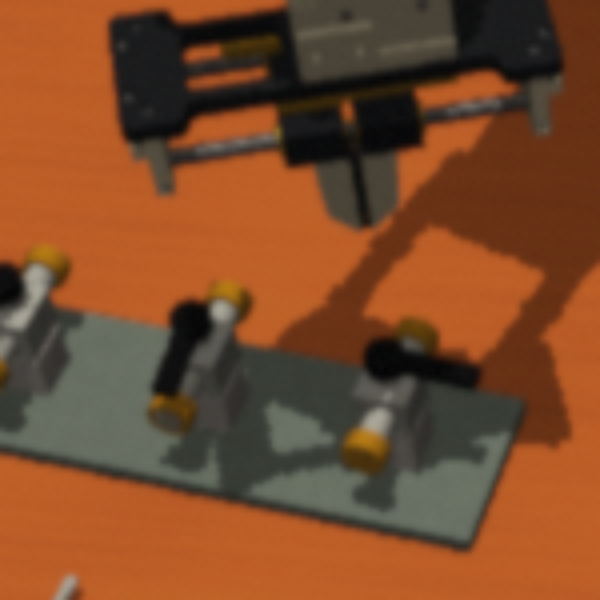

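View pics/wrist3.png

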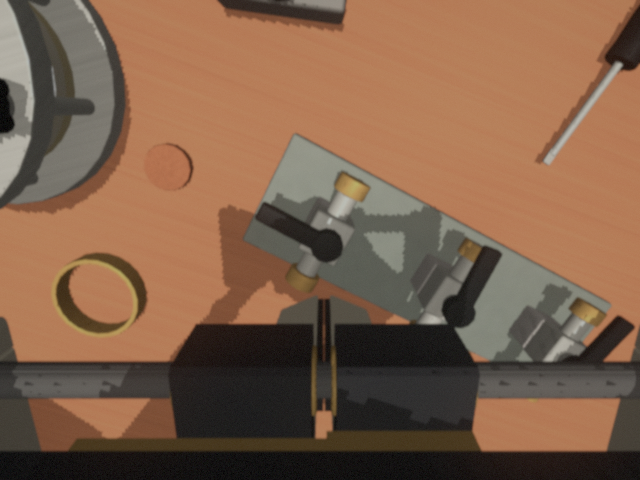

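Wrist view shows the hub of the crossed lever at (325,244), almost in line with the fingertips at (323,300).

```bash
python3 - <<'E'
from h import *
d=pickle.load(open("c0.pkl","rb"))
print(wonz(d["wrist"],[507.9,-127.2,209.6],[3.1406,-.001,.347],(325,244),90),onz(d["scene"],(226.75,209.25),88))
E
```

```text
[ 511.6 -125.1   90. ] [ 511.34294674 -125.73293746   88.        ]
```

Emit:
{"api": "step_arm", "payload": {"increments": "0 0 0 2 0 25 -1; 0 0 0 2 0 50 -1; 0 0 0 2 0 72 -1; 0 0 0 2 0 72 -1; 0 0 0 2 0 72 -1; 0 0 0 2 0 72 -1; 0 0 0 2 0 72 -1"}}

```text
time: 8.2
tool_pos: [509.7, -126.6, 137.5]
tcp_rot: [3.141, -0.001, 0.347]
contact_force: [0.7, -0.5, -0.3]
grip_width: 0.4
```

```bash
python3 - <<'E'
from plant import *
import cv2
o=get_obs();print(o["tool_pos"],o["tcp_rot"])
s=capture("scene")["frame"][120:270,130:280];w=capture("top")["frame"][200:350,320:470]
cv2.imwrite("pics/scene4.png",cv2.resize(np.hstack([s,w])[:,:,::-1],None,fx=2.6,fy=2.6) if 0 else cv2.resize(cv2.hconcat([s,w])[:,:,::-1],None,fx=2.6,fy=2.6))
E
```

```text
[ 509.66547177 -126.57557572  137.49016335] [ 3.14053828e+00 -1.04820350e-03  3.46765469e-01]
```

View pics/scene4.png

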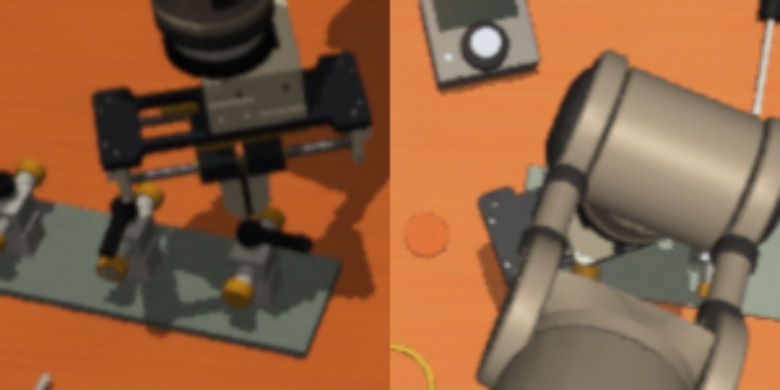

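The tips stand just above the hub with a visible gap. I hold, then rise.

Emit:
{"api": "step_arm", "payload": {"increments": "0 0 0 0 0 0 -1; 0 0 0 0 0 0 -1; 0 0 0 0 0 0 -1; 0 0 0 0 0 0 -1; 0 0 0 0 0 0 -1; 0 0 0 0 0 0 -1; 0 0 0 0 0 0 -1; 0 0 0 0 0 0 -1; 0 0 0 0 0 0 -1; 0 0 0 0 0 0 -1; 0 0 0 0 0 0 -1; 0 0 0 0 0 0 -1; 0 0 0 0 0 0 -1; 0 0 0 0 0 0 -1; 0 0 0 0 0 0 -1; 0 0 0 0 0 0 -1; 0 0 0 0 0 0 -1; 0 0 0 0 0 -25 -1; 0 0 0 0 0 -50 -1; 0 0 0 0 0 -75 -1"}}

```text
time: 10.8
tool_pos: [509.2, -126.4, 212.5]
tcp_rot: [-3.142, 0.0, 0.347]
contact_force: [0.5, 0.0, -0.5]
grip_width: 0.5
```

Emit:
{"api": "step_arm", "payload": {"increments": "0 0 0 43 -7 0 -1; 0 0 0 86 -14 0 -1; 0 0 0 130 -21 0 -1; 0 0 0 173 -28 0 -1; 0 0 0 173 -28 30 -1; 0 0 0 173 -28 60 -1; 0 0 0 173 -28 60 -1; 0 0 0 173 -28 60 -1; 0 0 0 173 -28 60 -1"}}

```text
time: 11.92
tool_pos: [663.3, -41.5, 153.6]
tcp_rot: [3.14, -0.003, 0.347]
contact_force: [-0.3, 0.2, 1.0]
grip_width: 0.3
```

```bash
python3 - <<'E'
from plant import *
import cv2
o=get_obs();print(o["tool_pos"],o["tcp_rot"])
s=capture("scene")["frame"][190:340,190:340];w=capture("wrist")["frame"]
cv2.imwrite("pics/scene5.png",cv2.resize(s[:,:,::-1],None,fx=4,fy=4));cv2.imwrite("pics/wrist5.png",w[:,:,::-1])
E
```

```text
[663.26734349 -41.54826422 153.55796918] [ 3.14002239e+00 -2.61691427e-03  3.46652250e-01]
```

View pics/scene5.png

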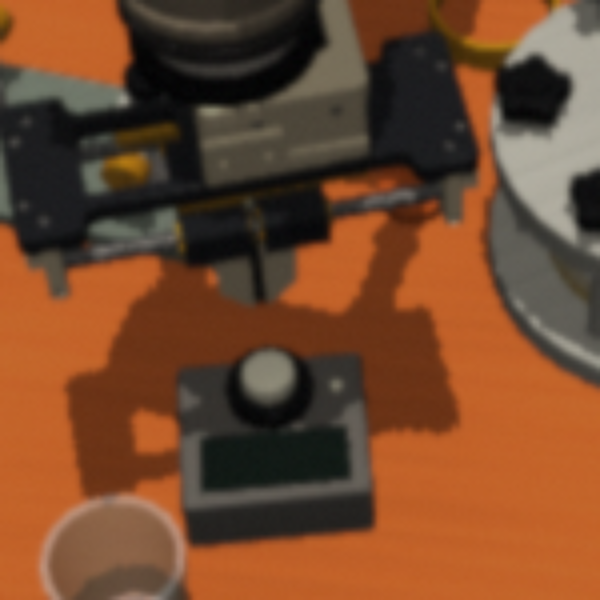

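View pics/wrist5.png

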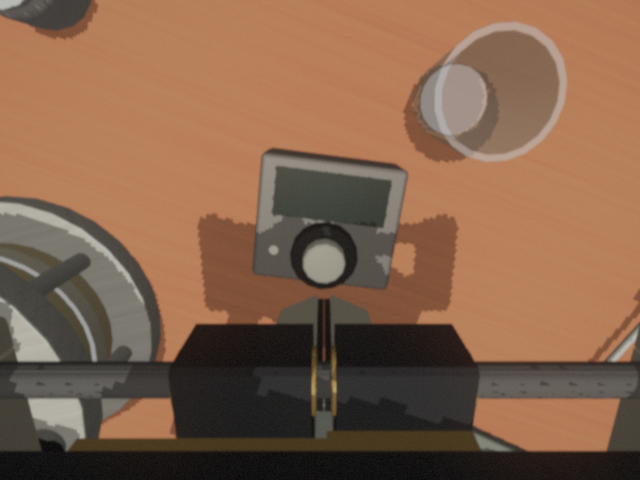

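Wrist view shows the white button at (323,262), in line with the fingertips.

```bash
python3 - <<'E'
from h import *
d=pickle.load(open("c0.pkl","rb"))
print(wonz(d["wrist"],[663.27,-41.55,153.56],[3.14,-.0026,.3467],(323,262),58))
E
```

```text
[663.2 -39.5  58. ]
```

Emit:
{"api": "step_arm", "payload": {"increments": "0 0 0 0 -1 30 -1; 0 0 0 0 -1 55 -1; 0 0 0 0 -1 65 -1; 0 0 0 0 -1 65 -1; 0 0 0 0 -1 68 -1; 0 0 0 0 -1 71 -1; 0 0 0 0 -1 71 -1"}}

```text
time: 12.9
tool_pos: [662.9, -40.5, 81.6]
tcp_rot: [3.14, -0.002, 0.347]
contact_force: [0.9, -0.2, 3.8]
grip_width: 0.6
```

Emit:
{"api": "step_arm", "payload": {"increments": "0 0 0 0 0 1 -1; 0 0 0 0 0 2 -1; 0 0 0 0 0 3 -1; 0 0 0 0 0 3 -1"}}

```text
time: 13.4
tool_pos: [662.9, -40.5, 78.3]
tcp_rot: [3.14, -0.002, 0.347]
contact_force: [4.0, -0.5, 5.0]
grip_width: -0.1
```

Emit:
{"api": "step_arm", "payload": {"increments": "0 0 0 0 0 1 -1; 0 0 0 0 0 2 -1; 0 0 0 0 0 3 -1; 0 0 0 0 0 3 -1; 0 0 0 0 0 3 -1"}}

```text
time: 14.02
tool_pos: [663.0, -40.5, 78.0]
tcp_rot: [3.14, -0.003, 0.347]
contact_force: [-3.0, 0.5, 20.6]
grip_width: 0.6
```

```bash
python3 - <<'E'
from plant import *
import cv2
s=capture("scene")["frame"][240:340,210:310]
cv2.imwrite("pics/scene6.png",cv2.resize(s[:,:,::-1],None,fx=6,fy=6,interpolation=2))
E
```

```text
(no output)
```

View pics/scene6.png

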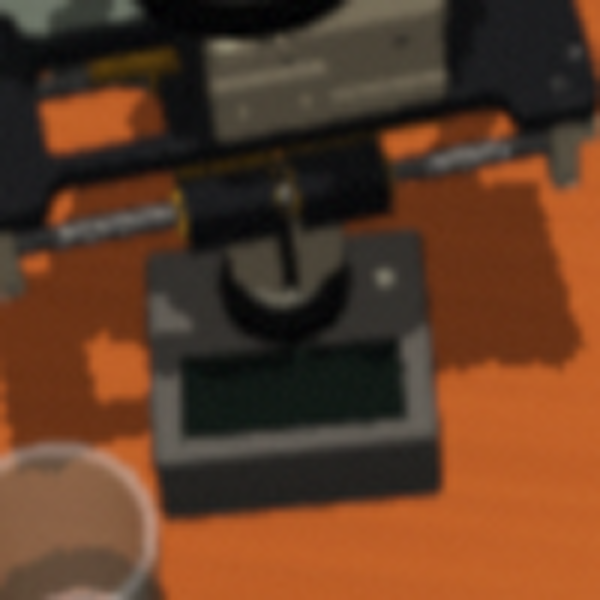

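The tips are centred on the button, which is pressed down in its ring with 20 N against the stop. Now I release and move straight up.

Emit:
{"api": "step_arm", "payload": {"increments": "0 0 0 0 0 -10 -1; 0 0 0 0 0 -30 -1; 0 0 0 0 0 -65 -1; 0 0 0 0 0 -100 -1; 0 0 0 0 0 -140 -1; 0 0 0 0 0 -170 -1; 0 0 0 0 0 -170 -1; 0 0 0 0 0 -170 -1; 0 0 0 0 0 -170 -1"}}

```text
time: 15.2
tool_pos: [661.3, -40.2, 242.6]
tcp_rot: [-3.14, 0.004, 0.347]
contact_force: [-0.7, -0.3, -0.6]
grip_width: 0.5
```

```bash
python3 - <<'E'
from plant import *
import cv2
o=get_obs();print(o["time"],o["tool_pos"],o["contact_force"])
cv2.imwrite("pics/scene7.png",capture("scene")["frame"][:,:,::-1])
cv2.imwrite("pics/wrist7.png",capture("wrist")["frame"][:,:,::-1])
E
```

```text
15.2 [661.33229423 -40.22548961 242.55716065] [-0.73321144 -0.26364066 -0.58220308]
```

View pics/scene7.png

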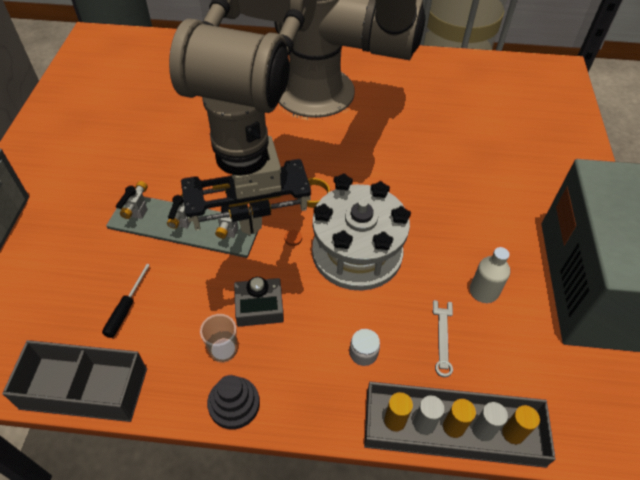

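View pics/wrist7.png

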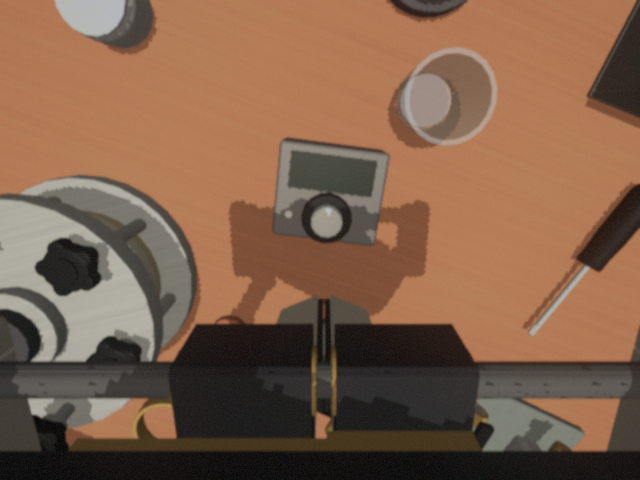

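The button is up at (257,286) in the scene view, everything else stands as before, and the arm is clear.

```bash
python3 -c "
from plant import *
print(close_job())"
```

```text
the job is handed in; nothing more can be done
None
```

The pointing check is done and the job is handed in at about 15 s on the robot's clock. `close_job` gives no verdict, so I don't have a pass or fail.

- **High knob:** I held the closed fingertips about 25–28 mm above the raised knob, at roughly (464, 104) mm, for over 2 s. It triangulated about 16 mm higher than the other five.
- **Crossed valve:** I held in the same way about 25 mm above the hub of the valve nearest the cell, at roughly (510, −126) mm, for over 2 s.
- **Logger button:** I pressed until the travel stopped, with about 20 N on the tool. The picture showed the fingertips centred on the button and the button sunk in its housing. I then rose straight up, 165 mm clear.

**Last checks:** The contact force was back to about zero. The scene picture shows the button up, and the cell and bystanders where they were. The arm partly hid the valves in those last pictures, so the levers got no clear final check. I judged the end state by eye, not by measuring it again.

**Disagreement:** The wrist-camera positions differed from the fixed cameras by 3–5 mm at the knob and the hub, well inside the 20 mm tolerance, so I aimed between the two. An early far-off wrist reading of the hub was 13 mm out, and I dropped it after a closer look.

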